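# Turn the jug to the front on the banding wheel and lock it

## Task

The clay jug on the potter's banding wheel must face front for painting: push the wheel round by its rim, with light steady finger pressure and without touching the jug, until the spout points to the front of the stand over the red toe. Then push the red knob of the locking plunger until its nose is fully home in the notch there, so that the wheel is locked. Leave the jars, bowl and figurine where they stand.

Things in the scene. Friction and masses are not known exactly. Their poses are not given: they have to be found in the camera images.
- stand: Dark cast three-legged stand, fixed to the bench. Origin on the bench at the wheel's axis, z up. Its -x side is the front: a leg with a red toe (toe centre 160 mm from the axis, 16 mm high). A leg along -y carries the lock post (32 x 30 mm, 150 to 180 mm from the axis, top 124 mm above the bench). Nowhere may wheel, lock or stand be pushed with 20 N or more: the jug would break loose
- head (a point): On the wheel's axis, at the top of its head, an aluminium disc of 270 mm diameter, rim from 99 to 115 mm above the bench. It runs out of true: as it turns, the rim stands 132 to 138 mm from the axis. Twelve V notches, 12 mm wide and 10 mm deep, are cut in it every 30 degrees, too small for a fingertip; when the spout is exactly at the front, one stands exactly before the plunger
- wheel (a joint): Angle of head and jug about the stand's z: 0 when the spout points exactly to the front, positive counter-clockwise from above; starts at 0.7 to 2.0 (spout to the right, -y, or back). Turned by friction of a fingertip pressed on the plain rim (coefficient 0.5 to 0.7: press with 7 to 11 N or more). Stiff bearing: 5 N along the rim turns it; it stops at once when let go
- spout_tip (a point): Centre of the opening at the tip of the jug's spout: 79 mm out from the wheel's axis, 208 mm above the bench. A red line on the head runs under the spout to the rim
- jug: Terracotta jug held centrally on the head only by wads of soft clay: 108 mm diameter, 128 mm high (top 243 mm above the bench), cream band, loop handle at the back. Spout and handle reach at most 88 mm from the axis. Origin on top of the head, on the axis; spout along its -x
- lock (a joint): Plunger travel towards the axis, m: 0 drawn back as it starts, 0.001 to 0.007 nose on plain rim (0.004 near the right notch), 0.0095 to 0.011 home in a notch, where it stops. Stays where left; sliding takes 2 N. Its 10 mm round nose finds the notch if that is within 3 mm (along the rim) of it, and turns the wheel the rest of the way as it is pushed in, with up to 15 N
- lock_knob (a point): Centre of the outer end face of the plunger's red knob (28 mm diameter, 12 mm long, lying level): 206 mm from the wheel's axis on the stand's -y side when drawn back, 107 mm above the bench. Push it level along the stand's +y, towards the wheel's axis
- jar_green: Bystander: jar of grey-green slip with black lid, 76 mm diameter, 85 mm high. Origin under its centre
- jar_rose: Bystander: jar of rose slip with black lid, 72 mm diameter, 75 mm high. Origin under its centre
- bowl: Bystander: white bowl, 90 mm diameter, 50 mm high. Origin under its centre
- figurine: Bystander: terracotta figurine on a 42 mm square foot, 112 mm high. Origin under its centre

How it is judged:
On the way:
1. the wheel has been turned so that the spout points to the front, and stands still (y of spout_tip in the frame of stand between -0.008 and 0.008 m and x of spout_tip in the frame of stand below -0.06 m and velocity of joint wheel between -0.05 and 0.05 rad/s), for 0.2 s.
At the end, for the whole second after the job is handed in: The spout tip is within 4 mm sideways of straight ahead at the stand's front, the plunger is home in that notch (more than 8.2 mm of travel), and the wheel is at rest (y of spout_tip in the frame of stand between -0.004 and 0.004 m and x of spout_tip in the frame of stand below -0.06 m and value of joint lock above 0.0082 m and velocity of joint wheel between -0.03 and 0.03 rad/s); the robot touches nothing.
It fails at once if the wheel, the lock or the stand is pushed with more than 20 N (contact force between any of the fingers, the arm and stand above 20 N).
It fails at once if the robot touches the jug (contact force between any of the fingers, the arm and jug above 0.5 N).
It fails at once if a bystander is moved more than 15 mm or tipped (distance of any of jar_green, jar_rose, bowl, figurine from where it was at the start of the episode above 0.015 m or angle between any of jar_green, jar_rose, bowl, figurine's own z axis and vertical above 0.3 rad).
It also fails if it takes over 72 s, if anything falls off the work surface, if the arm or the gripper's body presses on something with over 40 N, if the wrist force passes 120 N, or if a joint passes its speed limit or range.

## Robot

A 6-joint arm with a two-finger parallel gripper is mounted at the origin on the work surface. World frame = base frame: x ahead of the robot, y to its left, z up, the work surface at z = 0. Lengths are in m, angles in rad, forces in N, time in s.
With the tool pointing down it reaches from about 0.35 to 0.975 m from the base axis. Payload 7.1 kg.
Tool frame: the origin (TCP) lies on the centre line of the jaws, within the pads' length; the fingertips stand ahead of it and the grasp point (between the pads) lies 8 mm behind it (tip_extent is the z of the fingertips in the tool frame, in m); z points along the fingers, y is the line along which they close (so a half turn about z gives the same grasp; the last joint's range is limited). The gripper opens to 88 mm and grips with 3 to 60 N. Pads are 20 mm wide; open, the fingers measure 115 mm over their backs; the gripper's body (75 mm by 178 mm) begins 61 mm behind the grasp point.
Start: joints at [1.32, 0.423, 1.63, -0, 1.089, -0.019], TCP at [0.144, 0.608, 0.234] pointing down, gripper open.
Joint ranges: [-3, 3], [-0.9, 2.11], [0.09, 2.58], [-1.31, 4.45], [0.11, 2.69], [-2.54, 2.54]. Speed limits (rad/s): [2.39, 2.39, 3.01, 3.14, 3.14, 3.14].

## Interface

Orientations are given as a unit quaternion [x, y, z, w].
In Python, from workcell import read_state, camera, camera_params, hand_in, tip_extent gives the robot as it stands.
- The arm moves only by the shell command python3 -m creep 'ROWS' [FORCE]. ROWS is a JSON object of lists of equal length, an entry for each row: "slide": the shift along the tool's x, y, z in m, a list of three; "twist": the turn about the tool's z in degrees; "hand": the closure in counts, from 0 (fully open) to 255 (shut). A call has 1 to 20 rows; each row shifts and turns the commanded pose from where the row before left it, along the tool's axes as they then stand; what a row does not reach is not made up. A row lasts 1/12 s, in which the tool goes at most 41.7 mm and 7.16 degrees, less where a joint would pass 70% of its speed; a pose out of reach is approached as far as the arm can. A call is refused whole if a number of a shift passes 0.0417 or a number of a turn 7.16, either way. A call with a gripper value outside its range is refused whole. The fingers move at their own pace and stop on an object; FORCE is the grip in N (left out, the last holds). Time passes only in rows, so rows that do not move let the fingers close. It gives the time, the measured TCP pose, the force, the opening and the grip force at its end, in the units of the state.
- read_state(): the state, without advancing time (a new reading comes with each control period).
- camera(name): name is "side" or "top"; returns the picture (384x512x3 uint8, blue, green, red); there is no depth.
- camera_params(name): a dict with "K" (3x3 intrinsics, pixels), "R" (3x3) and "t" (3): a world point X has camera coordinates R X + t. Camera axes: x right, y down, z forward; pixel columns grow to the right and rows downward; lengths in m; the calibration is good to about 2 mm. A picture is of the moment at which its call begins. camera_params takes no time and is no camera call.
- hand_in(): hands the job in; it is judged then, once.
The state is a dict: "time": time; "joint_positions": joint angles; "joint_velocities": joint speeds; "effort": joint torques, N m; "tcp_pos": TCP position; "orientation": TCP orientation; "wrist_force": force on the tool from outside, world axes, zero at the start; "moment": the same for the moment, N m; "gripper_width": finger opening in m; "grasp_force": force on a finger pad.
Only numpy, scipy, OpenCV 4.12 (cv2) and the standard library are available. Lean on these libraries where they do the work, as an engineer would, in place of code of your own. Each camera call takes 0.05 s, during which the arm holds its last target. There are 200 camera calls.

## Working session

There is one attempt and no reset: what is moved stays moved. The work goes in short steps, Python scripts to look and compute and a shell command to move; the robot and the scene stay as the last step left them, time stands still between calls to the robot, and variables do not carry over. Pictures are saved under pics/ and viewed, at most 10 in all, crops included, and the job is handed in when it is done.

```bash
mkdir -p pics; python3 - <<'E'
from workcell import *
import cv2
s=read_state()
for k in s: print(k,s[k])
print(tip_extent)
for n in("side","top"):
    cv2.imwrite(f"pics/{n}0.png",camera(n)); p=camera_params(n); print(n,p)
E
```

```text
time 0.0
joint_positions [ 1.32000191e+00  4.23817016e-01  1.63063665e+00 -9.37631597e-06
  1.08861275e+00 -1.90187740e-02]
joint_velocities [-0.00032289  0.00112578  0.00062297 -0.00028997  0.00019754 -0.00046681]
effort [-1.27664996e-03 -5.44613957e+01 -2.73658043e+01  6.43929234e-02
  2.28743203e-02 -8.66793152e-05]
tcp_pos [0.14342774 0.60779311 0.23293752]
orientation [ 1.15626404e-01  9.93292501e-01 -7.30742425e-04 -9.49943104e-05]
wrist_force [-0.03925073  0.49045693 -0.07235249]
moment [ 0.05086216  0.00896874 -0.04062436]
grasp_force 0.0
gripper_width 0.08785311288914723
0.011
side {'K': array([[487.19673718,   0.        , 258.25246257],
       [  0.        , 487.19673718, 197.2901268 ],
       [  0.        ,   0.        ,   1.        ]]), 'R': array([[ 0.9755448 , -0.2189899 ,  0.01886152],
       [-0.1514011 , -0.73169588, -0.66460427],
       [ 0.15934253,  0.64549559, -0.74695743]]), 't': array([-0.52838612,  0.2522484 ,  0.96999674])}
top {'K': array([[357.80533829,   0.        , 258.79885783],
       [  0.        , 357.80533829, 195.68585368],
       [  0.        ,   0.        ,   1.        ]]), 'R': array([[ 0.02008082, -0.99939587, -0.02836656],
       [-0.98819676, -0.0155301 , -0.1524007 ],
       [ 0.1518681 ,  0.03109207, -0.98791162]]), 't': array([0.09837619, 0.60951889, 0.82208399])}
```

View pics/top0.png

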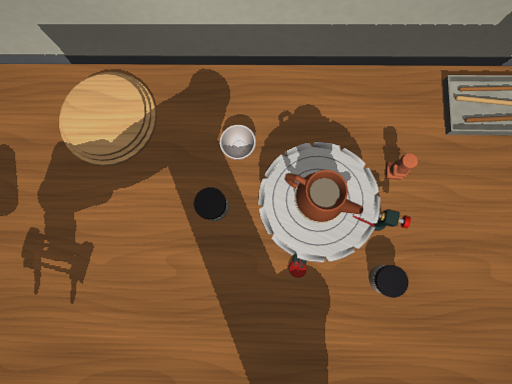

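View pics/side0.png

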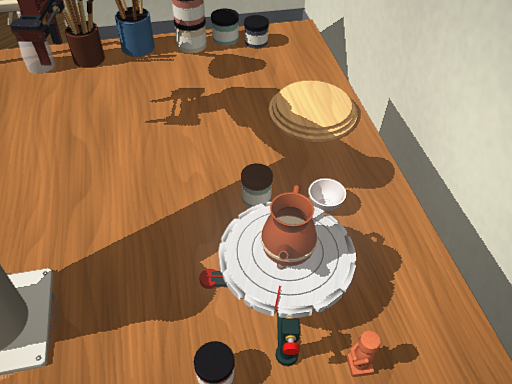

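Top view: head centre ≈(320,202), toe ≈(298,268), knob ≈(407,222), red line ≈(365,218). Spout points right (-y), so the wheel must turn clockwise about 80–90°. I'll compute poses.

```bash
cat > h.py <<'E'
import numpy as np, cv2
from workcell import *
from scipy.optimize import least_squares
P={n:camera_params(n) for n in("side","top")}
def ray(n,uv,z):
    p=P[n]; uv=np.atleast_2d(np.asarray(uv,float)); d=(np.linalg.inv(p["K"])@np.c_[uv,np.ones(len(uv))].T).T@p["R"]
    c=-p["R"].T@p["t"]; return c+d*((z-c[2])/d[:,2])[:,None]
def proj(n,X):
    p=P[n]; q=(p["K"]@(p["R"]@np.atleast_2d(X).T+p["t"][:,None])).T; return q[:,:2]/q[:,2:]
def red(img):
    h=cv2.cvtColor(img,cv2.COLOR_BGR2HSV).astype(int)
    m=((h[...,0]<4)|(h[...,0]>172))&(h[...,1]>190)&(h[...,2]>60)
    return m.astype(np.uint8)
def blobs(img,k=6):
    n,l,s,c=cv2.connectedComponentsWithStats(red(img),connectivity=8)
    return [(c[i].round(1).tolist(),s[i].tolist()) for i in range(1,n) if s[i,4]>=k]
def head(n,img):
    h=cv2.cvtColor(img,cv2.COLOR_BGR2HSV); m=((h[...,1]<45)&(h[...,2]>90)).astype(np.uint8)
    m=cv2.morphologyEx(m,cv2.MORPH_OPEN,np.ones((2,2)))
    cs,_=cv2.findContours(m,cv2.RETR_EXTERNAL,cv2.CHAIN_APPROX_NONE)
    roi={"top":(320,202),"side":(288,255)}[n]
    pts=np.vstack([c[:,0] for c in cs if len(c)>15]); 
    pts=pts[np.hypot(*(pts-roi).T)<90]
    w=ray(n,cv2.convexHull(pts)[:,0],0.115)[:,:2]
    r=least_squares(lambda q:np.hypot(*(w-q[:2]).T)-0.135,w.mean(0),loss="soft_l1",f_scale=0.002)
    return r.x,np.abs(r.fun).max()
E
python3 - <<'E'
from h import *
for n in("top","side"):
    im=cv2.imread(f"pics/{n}0.png"); print(n,head(n,im)); 
    for b in blobs(im): print(b)
# bystanders rough
print("jarG?",ray("top",[210,204],.085),ray("top",[391,281],.08),"bowl",ray("top",[238,142],.04),"fig",ray("side",[361,368],.0),"jars side",ray("side",[257,178],.08),ray("side",[214,362],.08))
im=cv2.imread("pics/top0.png")[120:290,190:430]
cv2.imwrite("pics/c1.png",cv2.resize(im,None,fx=3.3,fy=3.3,interpolation=cv2.INTER_CUBIC))
E
```

```text
top (array([ 0.58796619, -0.02816286]), np.float64(0.06698521185226428))
([364.4, 221.0], [355, 217, 19, 9, 23])
([406.4, 222.0], [402, 216, 8, 12, 61])
([296.7, 270.0], [289, 260, 17, 17, 162])
side (array([ 0.59040708, -0.03500215]), np.float64(0.09774363809196968))
([210.7, 275.7], [205, 269, 17, 17, 65])
([276.4, 300.9], [275, 291, 4, 19, 23])
([290.6, 348.3], [283, 342, 16, 13, 174])
jarG? [[0.58061981 0.22138936 0.085     ]] [[ 0.41442919 -0.19128448  0.08      ]] bowl [[0.74481492 0.16466012 0.04      ]] fig [[ 0.68756017 -0.24023684  0.        ]] jars side [[0.58484728 0.21279622 0.08      ]] [[ 0.41560459 -0.20418768  0.08      ]]
```

View pics/c1.png

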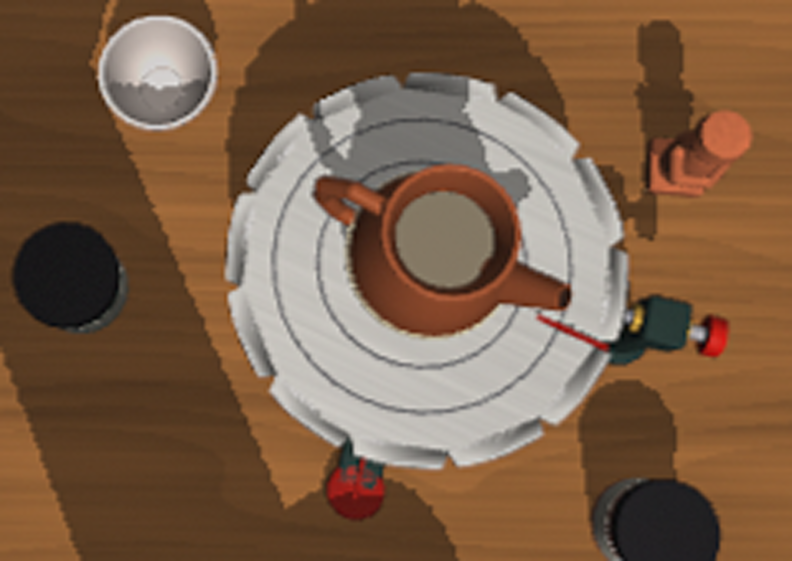

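```bash
python3 - <<'E'
from h import *
import h
obs=[("top",(297.2,268.3),(-.16,0,.016)),("side",(212.5,277.5),(-.16,0,.016)),("top",(406.2,222),(0,-.2,.107)),("side",(290.8,348.3),(0,-.2,.107))]
def W(q,L):
    c,s=np.cos(q[2]),np.sin(q[2]); return np.array([q[0]+c*L[0]-s*L[1],q[1]+s*L[0]+c*L[1],L[2]])
f=lambda q:np.ravel([proj(n,W(q,L))[0]-uv for n,uv,L in obs])
r=least_squares(f,[.58,-.03,-.2]); print(r.x,r.fun.round(1))
im=cv2.imread("pics/top0.png"); g=cv2.cvtColor(im,cv2.COLOR_BGR2HSV); m=((g[...,1]<45)&(g[...,2]>90)).astype(np.uint8)
m=cv2.morphologyEx(m,cv2.MORPH_OPEN,np.ones((3,3))); ys,xs=np.nonzero(m); p=np.c_[xs,ys]; p=p[np.hypot(p[:,0]-319.5,p[:,1]-202)<64].astype(np.int32)
hu=cv2.convexHull(p)[:,0]; w=ray("top",hu,.115)[:,:2]
k=least_squares(lambda q:np.hypot(*(w-q[:2]).T)-q[2],[.58,-.03,.135],loss="soft_l1",f_scale=.002); print("head",k.x,abs(k.fun).max())
for n in("top","side"):
    q=red(cv2.imread(f"pics/{n}0.png")); lo=(355,217,19,9) if n=="top" else (275,291,4,19)
    sub=np.zeros_like(q); x,y,a,b=lo; sub[y:y+b,x:x+a]=q[y:y+b,x:x+a]; ys,xs=np.nonzero(sub)
    L=ray(n,np.c_[xs,ys],.115)[:,:2]; d=L-r.x[:2]; far=d[np.hypot(*d.T)>.06]
    mean=L.mean(0)-r.x[:2]; print(n,"line az",np.arctan2(mean[1],mean[0]), "wheel",(np.arctan2(mean[1],mean[0])-r.x[2]-np.pi+np.pi)%(2*np.pi)-np.pi)
E
```

```text
[ 0.59443098 -0.02674305 -0.23997716] [ 0.7 -1.7 -2.4 -1.7  0.3 -0.9 -0.1  0.8]
head [ 0.5897152 -0.0264578  0.134938 ] 0.003417855371929429
top line az -2.0339558462895377 wheel 1.3476139669480505
side line az -2.0239522518364828 wheel 1.3576175614011055
```

```bash
python3 -m creep '{"slide":[[-0.0221,-0.030,0],[-0.0221,-0.030,0],[-0.0221,-0.030,0],[-0.0221,-0.030,0],[-0.0221,-0.030,0],[-0.0221,-0.030,0],[-0.0221,-0.030,0],[-0.0221,-0.030,0],[-0.0221,-0.030,0],[-0.0221,-0.030,0],[-0.0221,-0.030,0],[-0.0221,-0.030,0],[-0.0221,-0.030,0],[-0.0221,-0.030,0],[-0.0221,-0.030,0],[-0.0221,-0.030,0]],"twist":[0,0,0,0,0,0,0,0,0,0,0,0,0,0,0,0],"hand":[255,255,255,255,255,255,255,255,255,255,255,255,255,255,255,255]}' 10
```

```text
time: 1.43
tcp_pos: [0.3776, 0.058, 0.2337]
orientation: [0.116, 0.993, 0.0, 0.0]
wrist_force: [1.1, -0.2, 0.3]
gripper_width: 0.0005
grasp_force: 0.0
```

```bash
python3 -m creep '{"slide":[[0,0,0],[0,0,0],[0,0,0],[0,0,0],[0,0,0],[0,0,0]],"twist":[-6,-6,-6,-6,-6,0],"hand":[255,255,255,255,255,255]}'; cat >> h.py <<'E'
def pose(A=(.592,-.0265)):
    s=read_state(); from scipy.spatial.transform import Rotation as Ro
    R=Ro.from_quat(s["orientation"]).as_matrix(); p=np.array(s["tcp_pos"]); d=p[:2]-A
    print("t",round(s["time"],2),"p",p.round(4),"x az",np.arctan2(R[1,0],R[0,0])%(2*np.pi),"phi",np.arctan2(d[1],d[0])%(2*np.pi),"r",np.hypot(*d),"F tool",(R.T@s["wrist_force"]).round(2),"w",round(s["gripper_width"],4),"j",np.round(s["joint_positions"],2))
    return p,R
E
python3 -c "
from h import *
p,R=pose()
a=3.464
T=np.array([.592+.160*np.cos(a),-.0265+.160*np.sin(a),.109]); print('go',R.T@(T-p), 'down axis',R[:,2])"
```

```text
time: 1.93
tcp_pos: [0.3772, 0.0597, 0.2335]
orientation: [-0.147, 0.989, -0.0, -0.0]
wrist_force: [-0.6, -0.2, -0.4]
gripper_width: 0.0005
grasp_force: 0.0
t 1.93 p [0.3772 0.0597 0.2335] x az 3.436742533233969 phi 2.7597996757165286 r 0.231443362403262 F tool [ 0.62 -0.02  0.4 ] w 0.0005 j [ 0.13  0.05  2.13 -0.    0.96 -1.74]
go [-0.02052228 -0.14934732  0.12449104] down axis [-4.38305986e-04 -6.98688357e-05 -9.99999902e-01]
```

```bash
python3 -m creep '{"slide":[[-0.002,-0.015,0],[-0.002,-0.015,0],[-0.002,-0.015,0],[-0.002,-0.015,0],[-0.002,-0.015,0],[-0.002,-0.015,0],[-0.002,-0.015,0.01],[-0.002,-0.015,0.015],[-0.002,-0.015,0.02],[-0.002,-0.0143,0.02],[0,0,0.02],[0,0,0.02],[0,0,0.015],[0,0,0.0045],[0,0,0]],"twist":[-1.5,0,0,0,0,0,0,0,0,0,0,0,0,0,0],"hand":[255,255,255,255,255,255,255,255,255,255,255,255,255,255,255]}'; python3 -c "
from h import *
pose()"
```

```text
time: 3.18
tcp_pos: [0.4418, -0.0756, 0.1081]
orientation: [-0.157, 0.988, 0.001, -0.001]
wrist_force: [-0.1, 0.1, 0.8]
gripper_width: 0.0006
grasp_force: 0.0
t 3.18 p [ 0.4418 -0.0756  0.1081] x az 3.4575175849340716 phi 3.457749815874762 r 0.15798747955826367 F tool [ 0.03  0.13 -0.77] w 0.0006 j [-0.2   0.38  2.09  0.    0.67 -2.08]
```

```bash
python3 -m creep '{"slide":[[-0.002,0,0],[-0.002,0,0],[-0.002,0,0],[-0.001,0,0],[-0.0005,0,0],[-0.0005,0,0],[0,0,0]],"twist":[0,0,0,0,0,0,0],"hand":[255,255,255,255,255,255,255]}'; python3 -m creep '{"slide":[[-0.0005,0,0],[-0.0005,0,0],[0,0,0]],"twist":[0,0,0],"hand":[255,255,255]}';  python3 -c "
from h import *
pose()"
```

```text
time: 3.77
tcp_pos: [0.4505, -0.0733, 0.1094]
orientation: [-0.158, 0.987, -0.0, 0.0]
wrist_force: [-0.8, -0.0, -0.1]
gripper_width: 0.0003
grasp_force: 0.0
time: 4.02
tcp_pos: [0.4513, -0.073, 0.1092]
orientation: [-0.158, 0.987, -0.0, -0.0]
wrist_force: [-0.1, -0.1, 0.1]
gripper_width: 0.0002
grasp_force: 0.0
t 4.02 p [ 0.4513 -0.073   0.1092] x az 3.459531052583133 phi 3.4610632392464247 r 0.14817625649856 F tool [ 0.14 -0.02 -0.08] w 0.0002 j [-0.19  0.39  2.07 -0.    0.68 -2.08]
```

```bash
python3 -m creep '{"slide":[[-0.0005,0,0],[-0.0005,0,0],[-0.0005,0,0],[-0.0005,0,0],[0,0,0]],"twist":[0,0,0,0,0],"hand":[255,255,255,255,255]}';  python3 -c "
from h import *
pose()"
```

```text
time: 4.43
tcp_pos: [0.4522, -0.0727, 0.1091]
orientation: [-0.159, 0.987, -0.0, -0.001]
wrist_force: [-5.5, -3.5, 4.0]
gripper_width: 0.0006
grasp_force: 2.7
t 4.43 p [ 0.4522 -0.0727  0.1091] x az 3.4599583589604284 phi 3.4605403350218564 r 0.14726959583818405 F tool [ 6.35 -1.58 -3.97] w 0.0006 j [-0.18  0.39  2.07 -0.    0.68 -2.07]
```

```bash
python3 -m creep '{"slide":[[-0.0005,0,0],[-0.0005,0,0],[0,0,0]],"twist":[0,0,0],"hand":[255,255,255]}';  python3 -c "
from h import *
pose()"
```

```text
time: 4.68
tcp_pos: [0.4522, -0.0726, 0.109]
orientation: [-0.159, 0.987, 0.0, -0.002]
wrist_force: [-7.3, -6.8, 6.6]
gripper_width: 0.0006
grasp_force: 4.7
t 4.68 p [ 0.4522 -0.0726  0.109 ] x az 3.4601907959721467 phi 3.460066588884757 r 0.14723177094284695 F tool [ 9.09 -4.18 -6.59] w 0.0006 j [-0.18  0.39  2.07 -0.    0.68 -2.07]
```

```bash
python3 -m creep '{"slide":[[0,0.0013,-0.0004],[0,0.0026,-0.0004],[0,0.0026,-0.0004],[0,0.0026,-0.0004],[0,0.0026,0],[0,0.0026,0]],"twist":[0.5,1,1,1,1,1],"hand":[255,255,255,255,255,255]}';  python3 -c "
from h import *
pose()"
```

```text
time: 5.18
tcp_pos: [0.448, -0.0587, 0.1101]
orientation: [-0.111, 0.994, 0.0, -0.002]
wrist_force: [-4.9, -5.5, -0.1]
gripper_width: 0.0006
grasp_force: 3.3
t 5.18 p [ 0.448  -0.0587  0.1101] x az 3.363075727482446 phi 3.3614606473179913 r 0.1475224806251705 F tool [ 6.02 -4.28  0.16] w 0.0006 j [-0.16  0.38  2.08 -0.    0.68 -1.95]
```

```bash
cat >> h.py <<'E'
def wheel(A=(.592,-.0265),yaw=-.24,save=None):
    out=[]
    for n in("top","side"):
        im=camera(n)
        if save: cv2.imwrite(f"pics/{n}{save}.png",im)
        ys,xs=np.nonzero(red(im)); L=ray(n,np.c_[xs,ys],.115)[:,:2]-A; r=np.hypot(*L.T); k=(r>.085)&(r<.134)
        if k.sum()>4:
            a=np.arctan2(L[k,1],L[k,0]); a=(a-yaw-np.pi+np.pi)%(2*np.pi)-np.pi
            out.append((n,int(k.sum()),round(float(np.median(a)),3),round(float(a.std()),3)))
    print(out)
E
python3 -c "
from h import *
wheel()"
python3 -m creep '{"slide":[[-0.0005,0.0026,0],[-0.0005,0.0026,0],[-0.0005,0.0026,0],[0,0.0026,0],[0,0.0026,0],[0,0.0026,0]],"twist":[1,1,1,1,1,1],"hand":[255,255,255,255,255,255]}';  python3 -c "
from h import *
pose();wheel()"
```

```text
[('top', 16, 1.294, 0.006), ('side', 28, 1.298, 0.007)]
time: 5.78
tcp_pos: [0.4451, -0.0429, 0.1101]
orientation: [-0.058, 0.998, 0.0, -0.004]
wrist_force: [-11.1, -4.9, 6.6]
gripper_width: 0.0005
grasp_force: 5.7
t 5.78 p [ 0.4451 -0.0429  0.1101] x az 3.2584689873329156 phi 3.2529890628771954 r 0.14780416606311111 F tool [11.62 -3.56 -6.49] w 0.0005 j [-0.12  0.38  2.09 -0.    0.68 -1.81]
[('top', 10, 1.186, 0.004), ('side', 21, 1.189, 0.007)]
```

```bash

python3 -m creep '{"slide":[[0,0.0026,-0.0005],[0,0.0026,-0.0005],[0,0.0026,0],[0,0.0026,0],[0,0.0026,0],[0,0.0026,0],[0,0.0026,0],[0,0.0026,0]],"twist":[1,1,1,1,1,1,1,1],"hand":[255,255,255,255,255,255,255,255]}';  python3 -c "
from h import *
pose();wheel()"
```

```text
time: 6.55
tcp_pos: [0.4437, -0.0221, 0.1106]
orientation: [0.012, 1.0, -0.0, -0.004]
wrist_force: [-8.9, -4.5, -0.8]
gripper_width: 0.0006
grasp_force: 4.2
t 6.55 p [ 0.4437 -0.0221  0.1106] x az 3.1185707482956992 phi 3.1116812822000255 r 0.14832501714383345 F tool [ 8.78 -4.71  0.88] w 0.0006 j [-0.08  0.37  2.1  -0.    0.68 -1.62]
[('top', 13, 1.052, 0.005), ('side', 23, 1.052, 0.006)]
```

```bash

python3 -m creep '{"slide":[[-0.0001,0.0026,0],[-0.0001,0.0026,0],[-0.0001,0.0026,0],[-0.0001,0.0026,0],[-0.0001,0.0026,0],[-0.0001,0.0026,0],[-0.0001,0.0026,0],[-0.0001,0.0026,0],[-0.0001,0.0026,0],[-0.0001,0.0026,0]],"twist":[1,1,1,1,1,1,1,1,1,1],"hand":[255,255,255,255,255,255,255,255,255,255]}';  python3 -c "
from h import *
pose();wheel()"
```

```text
time: 7.48
tcp_pos: [0.4462, 0.0038, 0.1105]
orientation: [0.099, 0.995, -0.001, -0.005]
wrist_force: [-11.8, -2.2, 4.8]
gripper_width: 0.0006
grasp_force: 5.9
t 7.48 p [0.4462 0.0038 0.1105] x az 2.9438695136885853 phi 2.9368674679874647 r 0.14889563184676954 F tool [11.14 -4.47 -4.7 ] w 0.0006 j [-0.02  0.38  2.09 -0.    0.69 -1.39]
[('top', 10, 0.873, 0.005), ('side', 28, 0.873, 0.008)]
```

```bash

python3 -m creep '{"slide":[[-0.0001,0.0026,0],[-0.0001,0.0026,0],[-0.0001,0.0026,0],[-0.0001,0.0026,0],[-0.0001,0.0026,0],[-0.0001,0.0026,0],[-0.0001,0.0026,0],[-0.0001,0.0026,0],[-0.0001,0.0026,0],[-0.0001,0.0026,0]],"twist":[1,1,1,1,1,1,1,1,1,1],"hand":[255,255,255,255,255,255,255,255,255,255]}';  python3 -c "
from h import *
pose();wheel()"
```

```text
time: 8.42
tcp_pos: [0.4532, 0.0287, 0.1105]
orientation: [0.185, 0.983, -0.001, -0.006]
wrist_force: [-15.2, 1.3, 9.4]
gripper_width: 0.0005
grasp_force: 7.7
t 8.42 p [0.4532 0.0287 0.1105] x az 2.768947105231947 phi 2.763318885453079 r 0.1493943710224966 F tool [14.73 -4.39 -9.25] w 0.0005 j [ 0.04  0.39  2.07  0.    0.7  -1.16]
[('side', 28, 0.695, 0.007)]
```

```bash

python3 -m creep '{"slide":[[0.0005,0,-0.0006],[0.0005,0.0013,-0.0006],[0.0001,0.0026,0],[0.0001,0.0026,0],[0.0001,0.0026,0],[0.0001,0.0026,0],[0.0001,0.0026,0],[0.0001,0.0026,0]],"twist":[0,0.5,1,1,1,1,1,1],"hand":[255,255,255,255,255,255,255,255]}';  python3 -c "
from h import *
pose();wheel()"
```

```text
time: 9.18
tcp_pos: [0.46, 0.0445, 0.1113]
orientation: [0.241, 0.971, -0.001, -0.005]
wrist_force: [-8.3, -0.2, -2.0]
gripper_width: 0.0006
grasp_force: 3.8
t 9.18 p [0.46   0.0445 0.1113] x az 2.655593651448215 phi 2.648279619786845 r 0.1498322081160567 F tool [ 7.22 -4.02  2.06] w 0.0006 j [ 0.07  0.39  2.06  0.    0.7  -1.01]
[('side', 30, 0.586, 0.008)]
```

```bash

python3 -m creep '{"slide":[[-0.0005,0.0013,0.0003],[-0.0005,0.0026,0],[0,0.0026,0],[0,0.0026,0],[0,0.0026,0],[0,0.0026,0],[0,0.0026,0],[0,0.0026,0]],"twist":[0.5,1,1,1,1,1,1,1],"hand":[255,255,255,255,255,255,255,255]}';  python3 -c "
from h import *
pose();wheel()"
```

```text
time: 9.95
tcp_pos: [0.4701, 0.0611, 0.1113]
orientation: [0.304, 0.953, -0.002, -0.006]
wrist_force: [-14.7, 3.4, 4.9]
gripper_width: 0.0006
grasp_force: 6.7
t 9.95 p [0.4701 0.0611 0.1113] x az 2.5242794867182496 phi 2.5184576587395044 r 0.1501122296026262 F tool [14.   -5.78 -4.71] w 0.0006 j [ 0.1   0.41  2.03  0.    0.72 -0.85]
[('side', 29, 0.452, 0.009)]
```

```bash

python3 -m creep '{"slide":[[0,0.0026,0],[0,0.0026,0],[0,0.0026,0],[0,0.0026,0],[0,0.0026,0],[0,0.0026,0],[0,0.0026,0],[0,0.0026,0]],"twist":[1,1,1,1,1,1,1,1],"hand":[255,255,255,255,255,255,255,255]}';  python3 -c "
from h import *
pose();wheel()"
```

```text
time: 10.72
tcp_pos: [0.4833, 0.0776, 0.1113]
orientation: [0.37, 0.929, -0.002, -0.005]
wrist_force: [-13.8, 5.9, 4.6]
gripper_width: 0.0006
grasp_force: 7.0
t 10.72 p [0.4833 0.0776 0.1113] x az 2.3843997446897682 phi 2.377957829877974 r 0.15047447462875765 F tool [14.1  -5.24 -4.48] w 0.0006 j [ 0.13  0.42  2.    0.    0.73 -0.68]
[('side', 25, 0.306, 0.009)]
```

```bash

python3 -m creep '{"slide":[[0.0006,0.0013,-0.0004],[0.0003,0.0026,-0.0003],[0,0.0026,0],[0,0.0026,0],[0,0.0026,0],[0,0.0026,0],[0,0.0026,0],[0,0.0026,0],[0,0.0026,0],[0,0.0026,0]],"twist":[0.5,1,1,1,1,1,1,1,1,1],"hand":[255,255,255,255,255,255,255,255,255,255]}';  python3 -c "
from h import *
pose();wheel(save='1')
b=cv2.imread('pics/side1.png')[180:400,190:390]
cv2.imwrite('pics/c2.png',cv2.resize(b,None,fx=2.7,fy=2.7,interpolation=cv2.INTER_CUBIC))"
```

```text
time: 11.65
tcp_pos: [0.502, 0.0946, 0.1117]
orientation: [0.445, 0.895, -0.002, -0.004]
wrist_force: [-9.2, 4.6, -2.6]
gripper_width: 0.0005
grasp_force: 4.4
t 11.65 p [0.502  0.0946 0.1117] x az 2.21878209660995 phi 2.209894771654004 r 0.15088781905507284 F tool [ 9.19 -4.54  2.72] w 0.0005 j [ 0.16  0.45  1.95  0.    0.75 -0.49]
[('side', 25, 0.142, 0.008)]
```

View pics/c2.png

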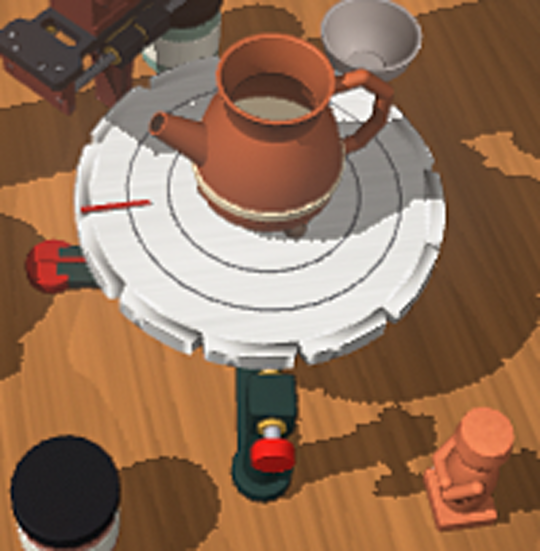

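```bash

python3 -m creep '{"slide":[[-0.0002,0.0026,0.0003],[0,0.0026,0.0003],[0,0.0026,0],[0,0.0026,0],[0,0.0026,0],[0,0.0026,0],[0,0.0013,0],[0,0,0]],"twist":[1,1,1,1,1,1,0.5,0],"hand":[255,255,255,255,255,255,255,255]}';  python3 -c "
from h import *
p,R=pose();wheel(save='2')
w=np.array([[.4522,-.0726],[.448,-.0587],[.4451,-.0429],[.4437,-.0221],[.4462,.0038],[.4532,.0287],[.46,.0445],[.4701,.0611],[.4833,.0776],[.502,.0946],p[:2]])
r=least_squares(lambda q:np.hypot(*(w-q[:2]).T)-q[2],[.59,-.03,.147]);print(r.x,r.fun.round(4))
for A in [(.592,-.0265),(.5944,-.0267),(.590,-.0265),r.x[:2]]:
  out=[]
  for n,uv,z in [('top',(297.2,268.3),.016),('side',(212.5,277.5),.016),('top',(406.2,222),.107),('side',(290.8,348.3),.107)]:
    d=ray(n,uv,z)[0,:2]-A; out.append((round(np.arctan2(d[1],d[0])%6.2832-(np.pi if z<.05 else 1.5*np.pi),3),round(np.hypot(*d),4)))
  print(A,out); wheel(A,0)
"
```

```text
time: 12.42
tcp_pos: [0.5171, 0.1047, 0.1117]
orientation: [0.495, 0.869, -0.001, -0.003]
wrist_force: [-8.6, 8.9, 1.9]
gripper_width: 0.0005
grasp_force: 5.5
t 12.42 p [0.5171 0.1047 0.1117] x az 2.1055965594937005 phi 2.0894483360141787 r 0.1510866557156205 F tool [12.08 -2.84 -1.8 ] w 0.0005 j [ 0.18  0.46  1.92  0.    0.76 -0.36]
[('side', 26, 0.015, 0.008)]
[ 0.59196713 -0.02322494  0.14823781] [-0.      0.     -0.0001  0.      0.     -0.0001  0.0001 -0.     -0.
  0.     -0.    ]
(0.592, -0.0265) [(np.float64(-0.246), np.float64(0.162)), (np.float64(-0.216), np.float64(0.1522)), (np.float64(-0.239), np.float64(0.1994)), (np.float64(-0.227), np.float64(0.1982))]
[('side', 26, -0.225, 0.008)]
(0.5944, -0.0267) [(np.float64(-0.244), np.float64(0.1644)), (np.float64(-0.214), np.float64(0.1546)), (np.float64(-0.251), np.float64(0.1998)), (np.float64(-0.239), np.float64(0.1986))]
[('side', 24, -0.222, 0.007)]
(0.59, -0.0265) [(np.float64(-0.249), np.float64(0.1601)), (np.float64(-0.219), np.float64(0.1503)), (np.float64(-0.229), np.float64(0.1989)), (np.float64(-0.217), np.float64(0.1978))]
[('side', 25, -0.229, 0.009)]
[ 0.59196713 -0.02322494] [(np.float64(-0.227), np.float64(0.1612)), (np.float64(-0.195), np.float64(0.1515)), (np.float64(-0.235), np.float64(0.2026)), (np.float64(-0.223), np.float64(0.2014))]
[('side', 25, -0.195, 0.006)]
```

```bash

python3 -m creep '{"slide":[[0.001,0,0],[0.001,0,0],[0.002,0,0],[0.004,0,0],[0.008,0,0],[0.015,0,0],[0.015,0,-0.01],[0.01,0.02,-0.02],[0,0.02,-0.03],[0,0.02,-0.03],[0,0,0]],"twist":[0,0,0,0,0,0,0,0,0,0,0],"hand":[255,255,255,255,255,255,255,255,255,255,255]}';  python3 -c "
from h import *
p,R=pose();wheel(save='3')
t=cv2.imread('pics/top3.png');s=cv2.imread('pics/side3.png')
print(blobs(t),blobs(s))
a=cv2.resize(t[140:290,230:430],None,fx=3.9,fy=3.9,interpolation=cv2.INTER_CUBIC);cv2.imwrite('pics/c3.png',a)
b=cv2.resize(s[220:370,190:390],None,fx=3.9,fy=3.9,interpolation=cv2.INTER_CUBIC);cv2.imwrite('pics/c4.png',b)
"
```

```text
time: 13.83
tcp_pos: [0.5493, 0.1858, 0.2092]
orientation: [0.494, 0.869, 0.005, 0.004]
wrist_force: [0.7, 0.3, 0.1]
gripper_width: 0.0003
grasp_force: 0.0
t 13.83 p [0.5493 0.1858 0.2092] x az 2.107910913495119 phi 1.7691219991310883 r 0.216543606912452 F tool [-0.08  0.79 -0.04] w 0.0003 j [ 0.31  0.38  1.76  0.    0.99 -0.23]
[('top', 17, 0.033, 0.005), ('side', 26, 0.015, 0.008)]
[([406.4, 222.0], [402, 216, 8, 12, 60]), ([308.4, 248.0], [308, 244, 2, 9, 9]), ([296.7, 270.3], [289, 262, 17, 15, 156])] [([231.5, 250.2], [220, 250, 25, 2, 26]), ([207.9, 277.2], [203, 269, 18, 17, 130]), ([290.5, 348.3], [283, 342, 16, 13, 173])]
```

View pics/c3.png

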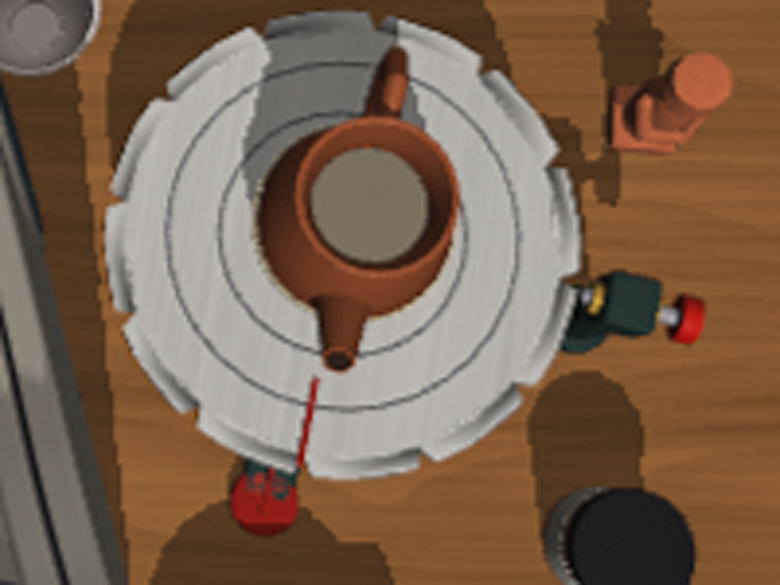

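View pics/c4.png

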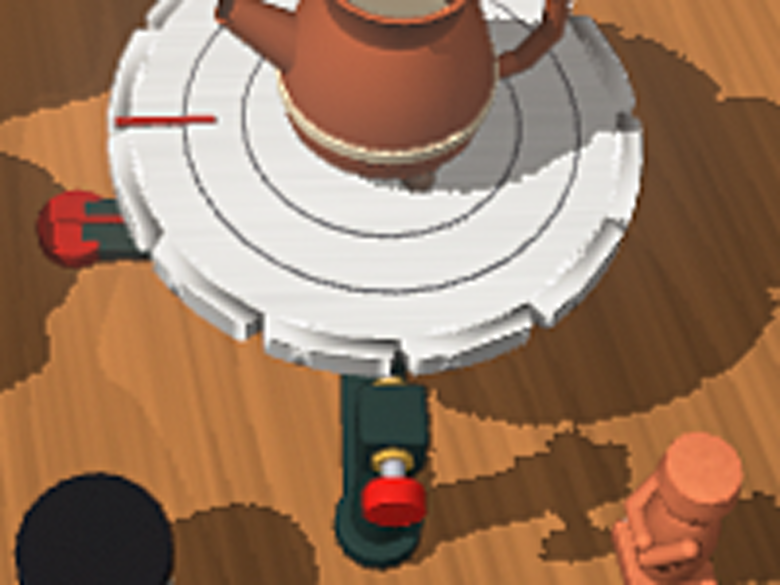

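```bash
python3 -c "
from h import *
A=np.array([.592,-.0232])
for n,uvs in [('side',[(292.1,310.5),(292.1,314)]),('top',[(376.6,213.5),(378.5,214)])]:
  for uv in uvs: d=ray(n,uv,.115)[0,:2]-A; print(n,'notch az+pi/2',np.arctan2(d[1],d[0])+np.pi/2,np.hypot(*d))
# per-camera pose fit with toe+knob, axis free
def W(q,L):
    c,s=np.cos(q[2]),np.sin(q[2]); return np.array([q[0]+c*L[0]-s*L[1],q[1]+s*L[0]+c*L[1],L[2]])
obs={'top':[((297.2,269),(-.16,0,.016)),((406.2,222),(0,-.2,.107))],'side':[((212,277.2),(-.16,0,.016)),((290.6,348.3),(0,-.2,.107))]}
for n in obs:
  r=least_squares(lambda q:np.ravel([proj(n,W(q,L))[0]-uv for uv,L in obs[n]]+[20*(np.array(q[:2])-A)]),[.592,-.023,-.23]);print(n,r.x,r.fun.round(1)); wheel(r.x[:2],r.x[2])
for n in('top','side'):
  for yaw in(-.24,-.21): print(n,yaw,'spout tip pred',proj(n,W([*A,yaw],(-.079,0,.208))),'line',proj(n,W([*A,yaw],(-.11,0,.115))),'notch r.13',proj(n,W([*A,yaw],(0,-.13,.115))),'knob',proj(n,W([*A,yaw],(0,-.2,.107))))
"
```

```text
side notch az+pi/2 -0.18816221355902507 0.1339205583345869
side notch az+pi/2 -0.19204541634154149 0.1408426987358613
top notch az+pi/2 -0.22836382538688005 0.1337388003355063
top notch az+pi/2 -0.2289232217507864 0.13798409398138514
top [ 0.58962198 -0.02446354 -0.22872023] [ 0.5 -0.2 -0.4  0.2 -0.  -0. ]
[('top', 17, 0.035, 0.005), ('side', 24, 0.018, 0.007)]
side [ 0.59629982 -0.02752802 -0.24436072] [-0.9 -1.5  0.7  1.   0.1 -0.1]
[('top', 15, 0.035, 0.005), ('side', 23, 0.019, 0.006)]
top -0.24 spout tip pred [[314.03266591 231.07206785]] line [[305.41369544 247.15370289]] notch r.13 [[374.78044916 213.75129436]] knob [[404.9420282  222.12997507]]
top -0.21 spout tip pred [[315.22866926 231.36746893]] line [[306.89041199 247.52336987]] notch r.13 [[375.12825453 212.04247353]] knob [[405.44251889 219.50387193]]
side -0.24 spout tip pred [[246.89867227 218.67426073]] line [[231.15703203 247.97175687]] notch r.13 [[288.19088026 308.52493853]] knob [[288.77305255 347.46114576]]
side -0.21 spout tip pred [[246.87321689 219.67865201]] line [[231.08819598 249.33702412]] notch r.13 [[290.35528691 308.55327048]] knob [[292.26424126 347.50368682]]
```

```bash

python3 -m creep '{"slide":[[0,-0.02,0.03],[0,-0.02,0.03],[-0.01,-0.02,0.02],[-0.015,0,0.01],[-0.015,0,0],[-0.008,0,0],[-0.003,0,0],[-0.001,0,0],[0,0,0]],"twist":[0,0,0,0,0,0,0,0,0],"hand":[255,255,255,255,255,255,255,255,255]}';  python3 -c "
from h import *
p,R=pose((.592,-.0232))"
```

```text
time: 14.88
tcp_pos: [0.5183, 0.1071, 0.1129]
orientation: [0.495, 0.869, 0.0, 0.0]
wrist_force: [-0.4, -0.3, -0.5]
gripper_width: 0.0004
grasp_force: 0.0
t 14.88 p [0.5183 0.1071 0.1129] x az 2.1064787495737196 phi 2.085351009880875 r 0.14971299469644644 F tool [-0.08 -0.55  0.54] w 0.0004 j [ 0.18  0.46  1.92  0.    0.76 -0.35]
```

```bash

python3 -m creep '{"slide":[[-0.0005,0,0],[-0.0005,0,0],[-0.0005,0,-0.0002],[-0.0005,0,-0.0002],[0,0,0]],"twist":[0,0,0,0,0],"hand":[255,255,255,255,255]}';  python3 -c "
from h import *
p,R=pose((.592,-.0232))"
```

```text
time: 15.3
tcp_pos: [0.5191, 0.106, 0.1132]
orientation: [0.495, 0.869, 0.0, -0.0]
wrist_force: [-1.6, 5.8, 0.3]
gripper_width: 0.0005
grasp_force: 2.3
t 15.3 p [0.5191 0.106  0.1132] x az 2.1068656356510376 phi 2.084771036046075 r 0.1483657790045358 F tool [ 5.77  1.62 -0.27] w 0.0005 j [ 0.18  0.46  1.92  0.    0.76 -0.36]
```

```bash

python3 -m creep '{"slide":[[-0.0005,0,-0.0003],[-0.0005,0.0005,-0.0003],[0,0.0007,0],[0,0.0007,0],[0,0.0007,0],[0,0.0007,0],[0,0,0]],"twist":[0,0,0.3,0.3,0.3,0.3,0],"hand":[255,255,255,255,255,255,255]}';  python3 -c "
from h import *
p,R=pose((.592,-.0232)); wheel()"
```

```text
time: 15.88
tcp_pos: [0.5201, 0.1065, 0.1132]
orientation: [0.504, 0.864, -0.001, -0.002]
wrist_force: [-6.6, 4.7, 2.9]
gripper_width: 0.0007
grasp_force: 3.6
t 15.88 p [0.5201 0.1065 0.1132] x az 2.0855195643706574 phi 2.0771912564068016 r 0.14826014534195842 F tool [ 7.33 -3.42 -2.89] w 0.0007 j [ 0.18  0.47  1.91  0.    0.77 -0.34]
[('side', 24, 0.015, 0.002)]
```

```bash

python3 -m creep '{"slide":[[-0.0004,0.0006,-0.0003],[-0.0003,0.0007,-0.0003],[0,0.0007,0],[0,0.0007,0],[0,0.0007,0],[0,0,0]],"twist":[0.3,0.3,0.3,0.3,0.3,0],"hand":[255,255,255,255,255,255]}';  python3 -c "
from h import *
p,R=pose((.592,-.0232)); wheel()"
```

```text
time: 16.48
tcp_pos: [0.5225, 0.1077, 0.1132]
orientation: [0.515, 0.857, -0.002, -0.003]
wrist_force: [-8.4, 6.8, -0.6]
gripper_width: 0.0003
grasp_force: 4.7
t 16.48 p [0.5225 0.1077 0.1132] x az 2.0590425865294515 phi 2.0587099655217385 r 0.1481774120318688 F tool [ 9.96 -4.27  0.7 ] w 0.0003 j [ 0.18  0.47  1.9   0.    0.77 -0.31]
[('side', 26, -0.007, 0.007)]
```

```bash

python3 -m creep '{"slide":[[0.001,0,0],[0.001,0,0],[0.002,0,0],[0.004,0,0],[0.008,0,0],[0.015,0,0],[0.015,0,-0.01],[0.01,0,-0.02],[0.02,0,-0.03],[0.02,0,-0.03],[0,0,0]],"twist":[0,0,0,0,0,0,0,0,0,0,0],"hand":[255,255,255,255,255,255,255,255,255,255,255]}';  python3 -c "
from h import *
A=(.592,-.0232)
p,R=pose(A);wheel(save='4')
b=cv2.imread('pics/side4.png'); b=b[270:370,230:350]
cv2.imwrite('pics/c5.png',cv2.resize(b,None,fx=5.5,fy=5.5,interpolation=cv2.INTER_CUBIC))
yaw=-.228; f=np.array([.592,-.0232])+.2*np.array([np.sin(yaw),-np.cos(yaw)])
print('knob pre',f)"
```

```text
time: 17.5
tcp_pos: [0.4825, 0.1955, 0.2096]
orientation: [0.514, 0.858, 0.004, 0.002]
wrist_force: [0.8, 0.7, 0.2]
gripper_width: 0.0004
grasp_force: 0.0
t 17.5 p [0.4825 0.1955 0.2096] x az 2.0616771572237385 phi 2.0352345660237754 r 0.2445616311241773 F tool [ 0.26  1.03 -0.17] w 0.0004 j [ 0.36  0.3   1.88  0.    0.95 -0.13]
[('top', 17, 0.007, 0.006), ('side', 26, -0.007, 0.007)]
knob pre [ 0.54679405 -0.21802408]
```

View pics/c5.png

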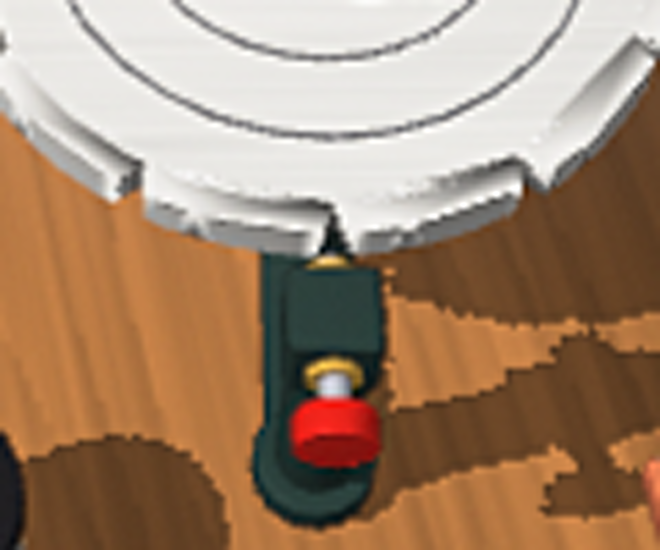

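```bash

python3 -m creep '{"slide":[[0,0,0],[0,0,0],[0,0,0],[0,0,0],[0,0,0],[0,0,0],[-0.0305,-0.0079,0],[-0.0305,-0.0079,0],[-0.0305,-0.0079,0],[-0.0305,-0.0079,0],[-0.0305,-0.0079,0],[-0.0305,-0.0079,0],[-0.0305,-0.0079,0],[0,0,0]],"twist":[6.87,6.87,6.87,6.87,6.87,6.87,0,0,0,0,0,0,0,0],"hand":[255,255,255,255,255,255,255,255,255,255,255,255,255,255]}'
python3 -m creep '{"slide":[[-0.0285,0.0156,0],[-0.0285,0.0156,0],[-0.0285,0.0156,0],[-0.0285,0.0156,0],[-0.0285,0.0156,0],[-0.0285,0.0156,0],[-0.0285,0.0156,0],[-0.0285,0.0156,0],[0.0043,0.0218,0],[0.0043,0.0218,0],[0.0043,0.0218,0],[0.0043,0.0218,0],[0,0,0]],"twist":[0,0,0,0,0,0,0,0,0,0,0,0,0],"hand":[255,255,255,255,255,255,255,255,255,255,255,255,255]}'
python3 -c "
from h import *
p,R=pose((.592,-.0232)); print(R.T@(np.array([.5387,-.2531,.107])-p))"
```

```text
time: 18.77
tcp_pos: [0.3745, -0.0065, 0.2028]
orientation: [0.785, 0.62, -0.002, -0.001]
wrist_force: [0.2, 0.2, -0.6]
gripper_width: 0.0002
grasp_force: 0.0
time: 19.85
tcp_pos: [0.5398, -0.2573, 0.203]
orientation: [0.784, 0.621, 0.0, 0.0]
wrist_force: [-0.5, 1.6, 0.2]
gripper_width: 0.0006
grasp_force: 0.0
t 19.85 p [ 0.5398 -0.2573  0.203 ] x az 1.3406140135833813 phi 4.4928399047920315 r 0.23984668000502513 F tool [ 1.47 -0.87 -0.21] w 0.0006 j [-0.46  0.42  1.72  0.    1.   -0.23]
[ 0.00382664 -0.00209133  0.09597728]
```

```bash

python3 -m creep '{"slide":[[0,-0.002,0.02],[0,0,0.02],[0,0,0.02],[0,0,0.02],[0,0,0.012],[0,0,0.004],[0.002,0,0],[0.003,0,0],[0.003,0,0],[0.003,0,0],[0.003,0,0],[0.001,0,0],[0.001,0,0],[0,0,0]],"twist":[0,0,0,0,0,0,0,0,0,0,0,0,0,0],"hand":[255,255,255,255,255,255,255,255,255,255,255,255,255,255]}'
python3 -c "
from h import *
p,R=pose((.592,-.0232))"
```

```text
time: 21.02
tcp_pos: [0.5384, -0.2407, 0.1087]
orientation: [0.784, 0.621, 0.0, 0.0]
wrist_force: [-0.2, -0.0, -1.2]
gripper_width: 0.0007
grasp_force: 0.0
t 21.02 p [ 0.5384 -0.2407  0.1087] x az 1.3407526247537511 phi 4.4709046287014305 r 0.2239959234341355 F tool [-0.04 -0.18  1.2 ] w 0.0007 j [-0.44  0.54  1.79 -0.    0.82 -0.21]
```

```bash

python3 -m creep '{"slide":[[0.001,0.002,0],[0.001,0.001,0],[0.001,0,0],[0.001,0,0],[0.001,0,0],[0.001,0,0],[0.0005,0,0],[0.0005,0,0],[0.0005,0,0],[0,0,0]],"twist":[0,0,0,0,0,0,0,0,0,0],"hand":[255,255,255,255,255,255,255,255,255,255]}'
python3 -c "
from h import *
p,R=pose((.592,-.0232))"
```

```text
time: 21.85
tcp_pos: [0.5428, -0.2344, 0.1084]
orientation: [0.784, 0.621, -0.0, 0.0]
wrist_force: [-0.7, -0.8, -1.1]
gripper_width: 0.0005
grasp_force: 0.8
t 21.85 p [ 0.5428 -0.2344  0.1084] x az 1.3405256939825447 phi 4.483598575714538 r 0.216869838608258 F tool [-0.94 -0.55  1.06] w 0.0005 j [-0.43  0.54  1.78 -0.    0.82 -0.2 ]
```

```bash

python3 -m creep '{"slide":[[0.0005,0,0],[0.0005,0,0],[0.0005,0,0],[0.0005,0,0],[0.0005,0,0],[0.0005,0,0],[0,0,0]],"twist":[0,0,0,0,0,0,0],"hand":[255,255,255,255,255,255,255]}'
python3 -c "
from h import *
p,R=pose((.592,-.0232))"
```

```text
time: 22.43
tcp_pos: [0.5435, -0.2312, 0.1083]
orientation: [0.784, 0.621, -0.0, -0.0]
wrist_force: [-1.5, -1.8, -0.9]
gripper_width: 0.0002
grasp_force: 0.8
t 22.43 p [ 0.5435 -0.2312  0.1083] x az 1.3404403211385774 phi 4.483546191804205 r 0.2136030361583811 F tool [-2.09 -1.02  0.89] w 0.0002 j [-0.42  0.54  1.78  0.    0.82 -0.19]
```

```bash

python3 -m creep '{"slide":[[0.0005,0,0],[0.0005,0,0],[0.0005,0,0],[0.0005,0,0],[0.0005,0,0],[0.0005,0,0],[0,0,0]],"twist":[0,0,0,0,0,0,0],"hand":[255,255,255,255,255,255,255]}'
python3 -c "
from h import *
p,R=pose((.592,-.0232))"
```

```text
time: 23.02
tcp_pos: [0.5442, -0.2284, 0.1083]
orientation: [0.784, 0.621, -0.0, -0.0]
wrist_force: [-1.3, -2.0, -0.7]
gripper_width: 0.001
grasp_force: 1.1
t 23.02 p [ 0.5442 -0.2284  0.1083] x az 1.3404557670734825 phi 4.483593720645409 r 0.21070818142149814 F tool [-2.27 -0.81  0.74] w 0.001 j [-0.42  0.54  1.78 -0.    0.82 -0.19]
```

```bash

python3 -m creep '{"slide":[[0.0005,0,0],[0.0005,0,0],[0.0005,0,0],[0,0,0]],"twist":[0,0,0,0],"hand":[255,255,255,255]}'
python3 -c "
from h import *
p,R=pose((.592,-.0232))"
```

```text
time: 23.35
tcp_pos: [0.5444, -0.2277, 0.1084]
orientation: [0.784, 0.621, -0.0, 0.0]
wrist_force: [-2.5, -5.9, -0.8]
gripper_width: 0.0005
grasp_force: 3.4
t 23.35 p [ 0.5444 -0.2277  0.1084] x az 1.3406145818940516 phi 4.483631992421036 r 0.21001845898065433 F tool [-6.32 -1.08  0.84] w 0.0005 j [-0.42  0.54  1.78 -0.    0.82 -0.18]
```

```bash

python3 -m creep '{"slide":[[0.0004,0,0],[0.0004,0,0],[0.0004,0,0],[0,0,0]],"twist":[0,0,0,0],"hand":[255,255,255,255]}'
python3 -c "
from h import *
p,R=pose((.592,-.0232))"
```

```text
time: 23.68
tcp_pos: [0.5446, -0.2269, 0.1084]
orientation: [0.784, 0.621, -0.001, 0.001]
wrist_force: [-2.4, -7.0, -0.5]
gripper_width: 0.0002
grasp_force: 3.9
t 23.68 p [ 0.5446 -0.2269  0.1084] x az 1.3406006162604882 phi 4.483698025469945 r 0.20916191905271514 F tool [-7.32 -0.74  0.5 ] w 0.0002 j [-0.41  0.54  1.79 -0.    0.82 -0.18]
```

```bash

python3 -m creep '{"slide":[[0.0004,0,0],[0.0003,0,0],[0,0,0]],"twist":[0,0,0],"hand":[255,255,255]}'
python3 -c "
from h import *
p,R=pose((.592,-.0232));wheel()"
```

```text
time: 23.93
tcp_pos: [0.5447, -0.2263, 0.1084]
orientation: [0.784, 0.621, -0.001, 0.001]
wrist_force: [-3.7, -8.4, -0.8]
gripper_width: 0.0004
grasp_force: 4.4
t 23.93 p [ 0.5447 -0.2263  0.1084] x az 1.3406146000849746 phi 4.483725818151269 r 0.2085720805753335 F tool [-9.   -1.71  0.79] w 0.0004 j [-0.41  0.54  1.79 -0.    0.82 -0.18]
[('top', 18, 0.003, 0.005)]
```

```bash

python3 -m creep '{"slide":[[0.0004,0,0],[0.0003,0,0],[0.0003,0,0],[0,0,0]],"twist":[0,0,0,0],"hand":[255,255,255,255]}'
python3 -c "
from h import *
p,R=pose((.592,-.0232));wheel()"
```

```text
time: 24.37
tcp_pos: [0.5449, -0.2255, 0.1084]
orientation: [0.784, 0.621, -0.001, 0.001]
wrist_force: [-3.6, -8.8, -0.7]
gripper_width: 0.0007
grasp_force: 4.6
t 24.37 p [ 0.5449 -0.2255  0.1084] x az 1.3406593055425928 phi 4.483725653309646 r 0.20767816633834754 F tool [-9.35 -1.51  0.67] w 0.0007 j [-0.41  0.54  1.79 -0.    0.82 -0.18]
[('top', 17, 0.0, 0.006)]
```

```bash

python3 -m creep '{"slide":[[0.0004,0,0],[0.0003,0,0],[0,0,0]],"twist":[0,0,0],"hand":[255,255,255]}'
python3 -c "
from h import *
p,R=pose((.592,-.0232));wheel()"
```

```text
time: 24.72
tcp_pos: [0.5451, -0.2248, 0.1084]
orientation: [0.784, 0.621, -0.001, 0.001]
wrist_force: [-3.5, -8.6, -1.2]
gripper_width: 0.0003
grasp_force: 4.9
t 24.72 p [ 0.5451 -0.2248  0.1084] x az 1.3406995530331218 phi 4.483654935997253 r 0.20699780779521734 F tool [-9.18 -1.45  1.18] w 0.0003 j [-0.41  0.54  1.79 -0.    0.82 -0.18]
[('top', 16, -0.004, 0.005)]
```

Force steady at about 9 N while the plunger still moves, so it is turning the wheel. Continue to the stop.

```bash

python3 -m creep '{"slide":[[0.0004,0,0],[0.0004,0,0],[0.0002,0,0],[0,0,0]],"twist":[0,0,0,0],"hand":[255,255,255,255]}'
python3 -c "
from h import *
p,R=pose((.592,-.0232));wheel()"
```

```text
time: 25.15
tcp_pos: [0.5452, -0.2244, 0.1084]
orientation: [0.784, 0.621, -0.001, 0.001]
wrist_force: [-4.5, -12.2, -0.7]
gripper_width: 0.0004
grasp_force: 6.5
t 25.15 p [ 0.5452 -0.2244  0.1084] x az 1.3408794795072254 phi 4.4836439703447235 r 0.20655161522090937 F tool [-12.86  -1.59   0.72] w 0.0004 j [-0.41  0.54  1.79 -0.    0.82 -0.18]
[('top', 15, -0.004, 0.006)]
```

```bash

python3 -m creep '{"slide":[[0.0004,0,0],[0.0002,0,0],[0,0,0]],"twist":[0,0,0],"hand":[255,255,255]}'
python3 -c "
from h import *
p,R=pose((.592,-.0232));wheel()"
```

```text
time: 25.5
tcp_pos: [0.5452, -0.2243, 0.1084]
orientation: [0.783, 0.621, -0.001, 0.001]
wrist_force: [-6.7, -14.2, -1.8]
gripper_width: 0.0003
grasp_force: 7.8
t 25.5 p [ 0.5452 -0.2243  0.1084] x az 1.341049886421634 phi 4.483784618028805 r 0.20645124337021714 F tool [-15.39  -3.29   1.86] w 0.0003 j [-0.41  0.54  1.79 -0.    0.82 -0.18]
[('top', 15, -0.004, 0.006)]
```

```bash

python3 -m creep '{"slide":[[-0.001,0,0],[-0.002,0,0],[-0.004,0,0],[-0.008,0,0],[-0.015,0,0],[-0.015,0,-0.01],[-0.01,0,-0.03],[0,0,-0.03],[0,0,-0.03],[0,0,0],[0,0,0]],"twist":[0,0,0,0,0,0,0,0,0,0,0],"hand":[255,255,255,255,255,255,255,255,255,255,255]}';  python3 -c "
from h import *
p,R=pose((.592,-.0232));wheel(save='5')
t=cv2.imread('pics/top5.png');s=cv2.imread('pics/side5.png')
print(blobs(t),blobs(s))
b=s[180:380,190:400]; cv2.imwrite('pics/c6.png',cv2.resize(b,None,fx=2.9,fy=2.9,interpolation=cv2.INTER_CUBIC))"
```

```text
time: 26.52
tcp_pos: [0.534, -0.2773, 0.211]
orientation: [0.784, 0.621, 0.001, 0.002]
wrist_force: [0.0, 0.9, -0.5]
gripper_width: 0.0007
grasp_force: 0.0
t 26.52 p [ 0.534  -0.2773  0.211 ] x az 1.3393896338587044 phi 4.488165527963569 r 0.260638805639008 F tool [ 0.91 -0.19  0.52] w 0.0007 j [-0.5   0.41  1.7  -0.    1.02 -0.27]
[('top', 15, -0.004, 0.006)]
[([401.9, 220.8], [398, 215, 8, 12, 59]), ([307.5, 243.5], [307, 241, 2, 6, 6]), ([296.8, 270.2], [289, 262, 17, 15, 157])] [([207.8, 277.3], [202, 269, 19, 19, 155])]
```

View pics/c6.png

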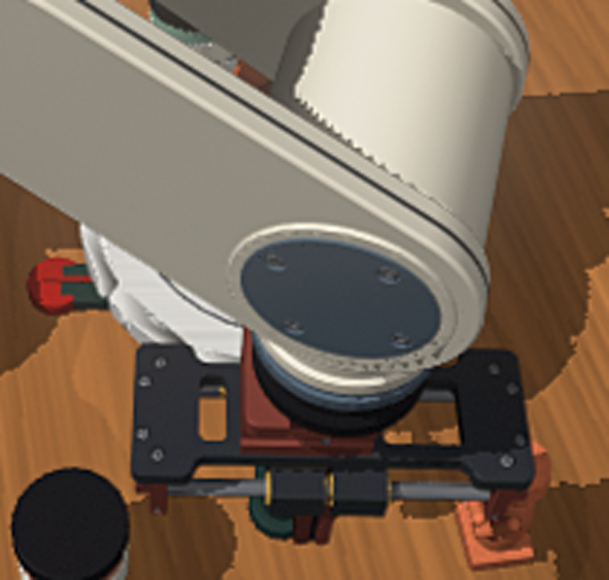

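The gripper hides the wheel in the side view. In the top view the knob has moved 4.7 px, about 10.4 mm, so the plunger is home, and the wheel reads -0.004 rad. The arm is clear of everything.

```bash
python3 -c "
from workcell import hand_in
print(hand_in())"
```

```text
the job is handed in; nothing more can be done
None
```

I handed the job in at about 27 s: the spout faces front over the red toe (wheel at about -0.004 rad), the plunger is home in the notch (about 10.4 mm of travel), and the arm is clear. No verdict came back.

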